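# Turn the control board in its rework frame and lock it

## Robot

A 6-joint arm with a two-finger parallel gripper is mounted at the origin on the work surface. World frame = base frame: x ahead of the robot, y to its left, z up, the work surface at z = 0. Lengths are in m, angles in rad, forces in N, time in s.
With the tool pointing down it reaches from about 0.35 to 0.8 m from the base axis. Payload 7.3 kg.
Tool frame: the origin (TCP) lies midway between the tips of the shut fingers; the grasp point (between the pads) lies 19 mm behind it (arm.tcp_to_grasp is the distance from the TCP to the grasp point, in m); y points along the fingers, z is the direction in which the jaws open and shut, and the axes are right-handed (so a half turn about y gives the same grasp; the last joint's range is limited). The gripper opens to 85 mm and grips with 20 to 120 N. Pads are 22 mm wide; open, the fingers measure 114 mm over their backs; the gripper's body (76 mm by 85 mm) begins 54 mm behind the grasp point. The pads swing forward as they close: fully open they stand 13 mm farther back than shut.
Start: joints at [-1.396, 0.342, 1.524, -0, 1.275, -0.146], TCP at [0.166, -0.498, 0.192] pointing down, gripper open.
Joint ranges: [-2.53, 2.53], [-0.77, 2.02], [0.04, 2.7], [-1, 4.14], [0.28, 2.66], [-3.11, 3.11]. Speed limits (rad/s): [2.57, 2.57, 3.14, 3.14, 3.14, 3.14].

## Interface

Orientations are given as a rotation vector (axis times angle).
In Python, from cell import arm, get_image, workorder gives the robot as it stands.
- The arm moves only by the shell command python3 -m inch 'ROWS'. ROWS is JSON, one flat list of numbers, 7 for each row, row after row: the shift along the tool's x, y, z in m, then the turn, a rotation vector about the tool's x, y, z in rad, then the gripper command: -1 is shut, 1 is fully open, values between are in proportion. A call has 1 to 12 rows; each row is the pose to reach, as a shift and turn from the pose commanded when the call began, along the tool's axes at that moment; what a row does not reach only later rows make up. A row lasts 1/10 s, in which the tool goes at most 50 mm and 8.59 degrees, less where a joint would pass 70% of its speed; a pose out of reach is approached as far as the arm can. A call with a gripper value outside its range is refused whole. The fingers move at their own pace and stop on an object; the grip force is fixed at half the most. Time passes only in rows, so rows that repeat a pose let the fingers close. It gives the time, the measured TCP pose, the force and the opening at its end, in the units of the state.
- arm.get_state(): the state, without advancing time (a new reading comes with each control period).
- get_image(name): name is "scene" or "side" or "wrist"; returns a dict with "color" (384x512x3 uint8, red, green, blue), "K" (3x3 intrinsics, pixels), "R" (3x3) and "t" (3): a world point X has camera coordinates R X + t; the wrist camera has in their place "hand_eye" (4x4, takes a point from camera to tool coordinates, whose origin is the TCP and whose axes are the tool frame's). Camera axes: x right, y down, z forward; pixel columns grow to the right and rows downward; lengths in m; the calibration is good to about 2 mm. A picture is of the moment at which its call begins: read the wrist's pose just before it. There is no depth.
- workorder.hand_in(): hands the job in, once; it reports no verdict.
The state is a dict: "time_s": time; "q": joint angles; "qvel": joint speeds; "tau": joint torques, N m; "eef_pos": TCP position; "orientation": TCP orientation; "force": force on the tool from outside, world axes, zero at the start; "wrist_torque": the same for the moment, N m; "grip_width": finger opening in m.
Only numpy, scipy, OpenCV 4.12 (cv2) and the standard library are available. Lean on these libraries where they do the work, as an engineer would, in place of code of your own. Each camera call takes 0.05 s, during which the arm holds its last target. There are 200 camera calls.

## Task

The control board in the rework frame stands steeply on edge; while its lock knob is still loose, turn the board about its long axis until the component side faces up and the board is level, and let go of it there. Then turn the black lock knob clockwise all the way to its stop so the board stays level, and leave the other things on the bench where they are.

Things in the scene. Friction and masses are not known exactly. Their poses are not given: they have to be found in the camera images.
- frame: rework frame, fixed: grey base plate 160 x 290 x 12 mm, two aluminium posts (30 x 22 mm, tops 152 mm above the bench) centred 125 mm either side along y. Origin: centre of its underside. x points away from the robot (turned by the yaw), y along the board's long axis to the robot's left, z up. The lock knob stands outside the right post, sloping outwards
- pivot (a point): point on the board's turning axis at its middle, 125 mm above the bench; the axis runs along the frame's y. Axes as the frame's
- carrier (a joint): board angle a, rad. 0 = level, component side up; 1.571 = on edge, component side to the robot; starts at 1.65 to 2.0, upper bar leaning to the robot. On the way to 0 that bar goes over the top, away from the robot, down to the far side. Limits -0.8 and 2.4, no stop at 0. With the knob loose it stays where left (friction 0.08 N m, 1.5 N at the bar); the locked knob brakes it
- bar (a point): middle of the long aluminium bar (10 x 10 mm, 200 long) that is uppermost at the start, on the far side when level: (cos a, 0, sin a) * 55 mm from pivot in frame axes. Board holder 120 x 200 mm, board 4 mm thick; components rise at most 14 mm from mid-plane, within 28 mm of the turning axis; other side: flat solder dots. x from turning axis to bar, z out of the component side
- bar_other (a point): middle of the opposite long bar, 55 mm from the turning axis, same section; on the robot's side when the board is level. Axes as bar
- knob (a joint): lock knob angle, rad; grows clockwise as seen from above the knob looking along its axis. Starts loose at 0 to 0.3, stop at 1.25 (fully locked); from 0.75 on it presses a brake shoe on the board's disc. About 0.08 N m to turn loose, up to 0.15 N m near the stop; it stays where left
- knob_grip (a point): grip point on the knob's axis, 7 mm below the top of its black bar grip (14 mm thick, 42 mm long, 30 mm tall on a 44 mm disc whose top is 23 mm below this point). z = knob axis, tilted 35 degrees from vertical outwards to the right (frame's -y); x along the bar, y across it (pinch along y), turning with the knob. At knob 0 the bar lies along the frame's x
- screwdriver: bystander: black-handled screwdriver 160 mm long, lying in front of the frame; origin at its middle, underside
- gauge: bystander: round steel pressure gauge, 64 mm across, 28 mm high, lying behind the frame; origin under its middle
- fitting: bystander: brass hose fitting, 32 mm across, 42 mm high, standing behind the frame; origin under its middle
- handwheel: bystander: black valve handwheel, 50 mm across, 22 mm high, in front of the frame on the left; origin under its middle
- grease_jar: bystander: jar with white cap, 60 mm across, 60 mm high, to the left; origin under its middle
- wrench: bystander: steel wrench 180 mm long, to the right; origin at its middle, underside
- mug: bystander: white mug, 80 mm across, 90 mm high, far right; origin under its middle

How it is judged:
By the outcome, as a careful person would: the job done as asked, in the order asked, and still so for the second after the job is handed in, with the robot touching nothing.
It also fails if it takes over 64 s, if anything falls off the work surface, if the arm or the gripper's body presses on something with over 40 N, if the wrist force passes 120 N, or if a joint passes its speed limit or range.

## Working session

There is one attempt and no reset: what is moved stays moved. The work goes in short steps, Python scripts to look and compute and a shell command to move; the robot and the scene stay as the last step left them, time stands still between calls to the robot, and variables do not carry over. Pictures are saved under pics/ and viewed, about 8 in all and at most 12, crops included, and the job is handed in when it is done.

```bash
ls; mkdir -p pics; python3 - <<'E'
from cell import arm,get_image
import cv2,numpy as np
s=arm.get_state();print({k:np.round(v,3).tolist() for k,v in s.items()})
for n in("scene","side"):
    d=get_image(n);cv2.imwrite(f"pics/{n}0.png",d["color"][:,:,::-1]);np.savez(f"pics/{n}0.npz",**{k:d[k] for k in("K","R","t","color")})
    print(n,d["K"].tolist(),np.round(-d["R"].T@d["t"],3),np.round(d["R"],3).tolist())
a=cv2.imread("pics/scene0.png");b=cv2.imread("pics/side0.png")
cv2.imwrite("pics/scene0b.png",cv2.resize(a,(800,600)));cv2.imwrite("pics/side0b.png",cv2.resize(b,(800,600)))
E
```

```text
pics
{'time_s': 0.0, 'q': [-1.396, 0.343, 1.525, 0.0, 1.275, -0.146], 'qvel': [-0.0, -0.0, 0.0, -0.001, 0.001, 0.001], 'tau': [0.002, -43.367, -24.601, 0.0, 0.008, -0.0], 'eef_pos': [0.165, -0.498, 0.191], 'orientation': [-0.331, 2.05, -2.046], 'force': [-0.249, -0.063, 0.341], 'wrist_torque': [-0.007, -0.046, -0.005], 'grip_width': 0.085}
scene [[380.18692699366784, 0.0, 259.1242292936335], [0.0, 380.18692699366784, 192.01230851927366], [0.0, 0.0, 1.0]] [ 1.17  -0.721  0.787] [[0.755, 0.656, 0.002], [0.383, -0.438, -0.813], [-0.533, 0.614, -0.582]]
side [[406.4739470184553, 0.0, 267.484196663252], [0.0, 406.4739470184553, 190.25073858553105], [0.0, 0.0, 1.0]] [0.36  0.714 0.814] [[-0.971, -0.239, -0.011], [-0.154, 0.658, -0.737], [0.183, -0.714, -0.675]]
```

View pics/scene0b.png

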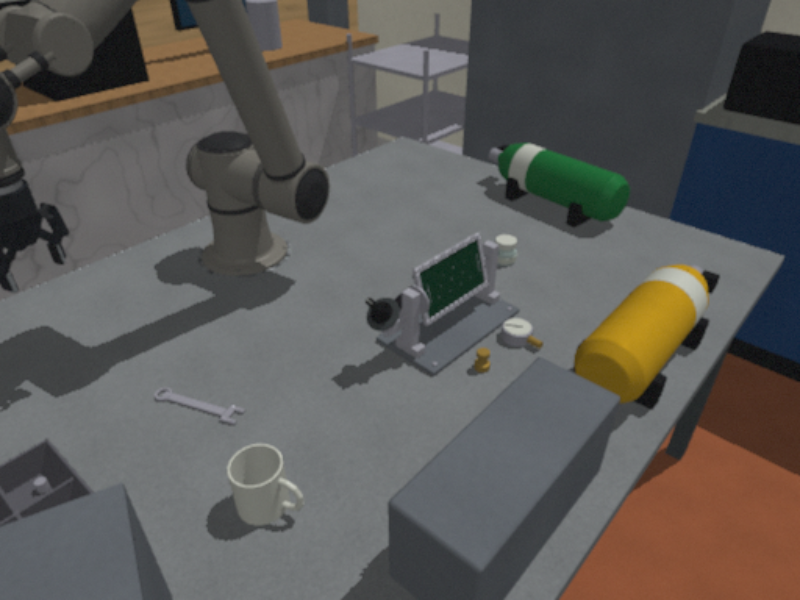

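View pics/side0b.png

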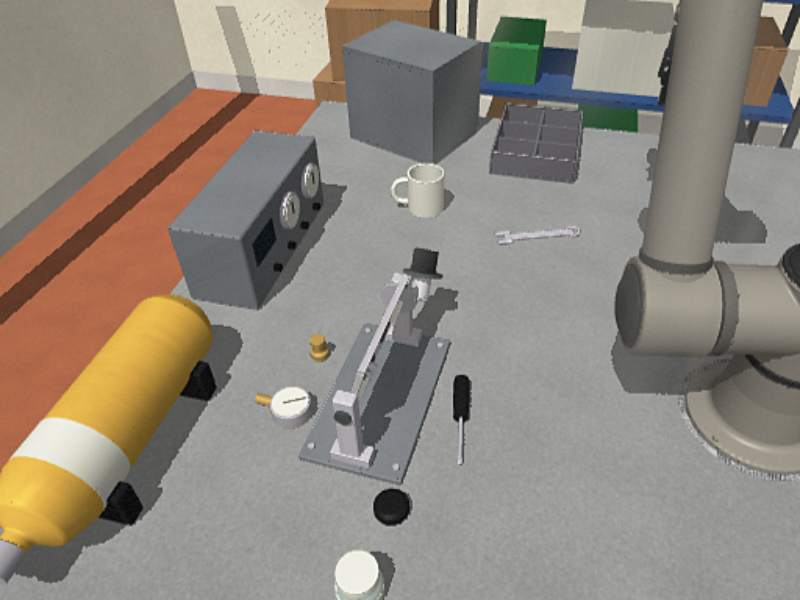

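Scene and side views show the frame: in side, plate corners at about (300,458), (402,480), (450,340), (368,325) in 800-px coordinates; knob at (425,265). Next I cast rays.

```bash
cat > h.py <<'E'
import numpy as np,cv2
from scipy.spatial.transform import Rotation as Ro
def ld(f): return np.load(f)
def ray(d,p):
    v=d["R"].T@np.linalg.inv(d["K"])@np.array([p[0],p[1],1.]);return -d["R"].T@d["t"],v/np.linalg.norm(v)
def plane(d,p,z):
    c,v=ray(d,p);return c+v*(z-c[2])/v[2]
def tri(r1,r2):
    A=[];b=[]
    for c,v in(r1,r2):
        P=np.eye(3)-np.outer(v,v);A.append(P);b.append(P@c)
    return np.linalg.solve(sum(A),sum(b))
def proj(d,X):
    c=d["R"]@X+d["t"];u=d["K"]@c;return u[:2]/u[2]
E
python3 - <<'E'
from h import *
S=ld("pics/side0.npz");C=ld("pics/scene0.npz");k=.64
for n,p in dict(nl=(300,458),nr=(402,480),fr=(450,340),fl=(368,325)).items(): print("side",n,plane(S,np.array(p)*k,.012).round(4))
for n,p in dict(front=(435,371),right=(520,312),left=(377,340)).items(): print("scene",n,plane(C,np.array(p)*k,.012).round(4))
for n,a in(("side",S),("scene",C)):
    im=a["color"][:,:,::-1]
    cr=im[140:320,180:310] if n=="side" else im[140:250,220:350]
    cv2.imwrite(f"pics/{n}_c.png",cv2.resize(cr,None,fx=3.3 if n=="side" else 5,fy=3.3 if n=="side" else 5,interpolation=cv2.INTER_CUBIC))
a=cv2.imread("pics/side_c.png");b=cv2.imread("pics/scene_c.png");print(a.shape,b.shape)
E
```

```text
side nl [0.6624 0.2444 0.012 ]
side nr [0.5074 0.2448 0.012 ]
side fr [ 0.4966 -0.0399  0.012 ]
side fl [ 0.6465 -0.0426  0.012 ]
scene front [ 0.6578 -0.0417  0.012 ]
scene right [0.6791 0.2283 0.012 ]
scene left [ 0.5098 -0.0467  0.012 ]
(594, 429, 3) (550, 650, 3)
```

View pics/side_c.png

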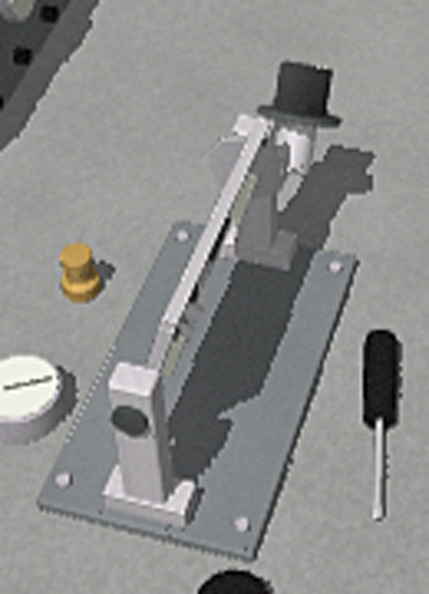

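View pics/scene_c.png

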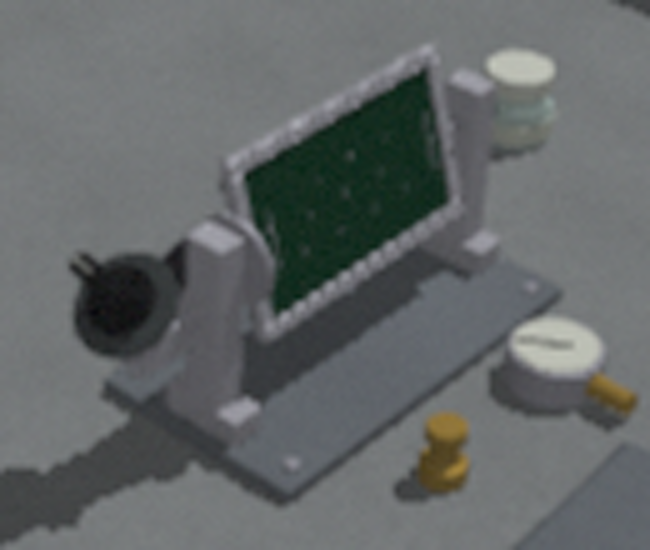

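The crops show the bar ends (side (265,122) and (165,340); scene (232,160) and (432,48)), post tops and the knob. Now fit the frame pose and board angle.

```bash
python3 - <<'E'
from h import *
S=ld("pics/side0.npz");C=ld("pics/scene0.npz")
s=lambda x,y:np.array([x/3.3+180,y/3.3+140])-.35
c=lambda x,y:np.array([x/5+220,y/5+140])-.4
P={}
for n,p in dict(nl=(38,507),nr=(253,558),fr=(357,258),fl=(172,222)).items(): P[n]=plane(S,s(*p),.012);print("side",n,P[n].round(4))
for n,p in dict(front=(285,495),right=(562,290),left=(105,388)).items(): print("scene",n,plane(C,c(*p),.012).round(4))
print("posts side L",plane(S,s(135,378),.152).round(4))
print("posts scene R,L",plane(C,c(216,238),.152).round(4),plane(C,c(471,82),.152).round(4))
t=tri(ray(S,s(265,122)),ray(C,c(232,162)));print("bar R end",t.round(4),(proj(S,t)-s(265,122)).round(2))
t=tri(ray(S,s(172,335)),ray(C,c(432,50)));print("bar L end",t.round(4),(proj(S,t)-s(172,335)).round(2))
t=tri(ray(S,s(305,72)),ray(C,c(83,268)));print("knob top",t.round(4),(proj(S,t)-s(305,72)).round(2))
c0=np.mean([P[k] for k in P],0);print(c0)
E
```

```text
side nl [0.6641 0.2453 0.012 ]
side nr [0.5085 0.249  0.012 ]
side fr [ 0.4969 -0.0389  0.012 ]
side fl [ 0.658  -0.0443  0.012 ]
scene front [ 0.6569 -0.0492  0.012 ]
scene right [0.6706 0.2368 0.012 ]
scene left [ 0.5068 -0.0466  0.012 ]
posts side L [0.5868 0.2254 0.152 ]
posts scene R,L [ 0.5809 -0.0254  0.152 ] [0.5906 0.2228 0.152 ]
bar R end [0.5622 0.0062 0.1827] [-1.18  0.49]
bar L end [0.5681 0.2057 0.1752] [-0.44  0.13]
knob top [ 0.5503 -0.0991  0.1536] [ 1.65 -0.81]
[0.58185552 0.1027622  0.012     ]
```

```bash
cat >> h.py <<'E'
from cell import arm,get_image
def cur():
    s=arm.get_state();return np.array(s["eef_pos"]),Ro.from_rotvec(s["orientation"]).as_matrix()
def go(p,R=None):
    p0,R0=cur();d=R0.T@(np.array(p)-p0);r=np.zeros(3) if R is None else Ro.from_matrix(R0.T@R).as_rotvec()
    print("shift",d.round(4),"turn",r.round(4),"deg",np.degrees(np.linalg.norm(r)).round(1))
def mk(y,z):
    y=np.array(y)/np.linalg.norm(y);z=np.array(z,float);z-=y*(z@y);z/=np.linalg.norm(z);return np.c_[np.cross(y,z),y,z]
YAW=-.034
FX=np.array([np.cos(YAW),np.sin(YAW),0]);FY=np.array([-np.sin(YAW),np.cos(YAW),0])
PIV=np.array([.584,.100,.125])
E
python3 - <<'E'
from h import *
p,R=cur();print(R.round(3))
print(get_image("wrist")["hand_eye"].round(3).tolist())
for sg in(1,-1): go([.47,-.1,.40],mk([0,0,-1],sg*FY))
for sg in(1,-1): go([.47,-.1,.40],mk([0,0,-1],sg*FX))
E
```

```text
[[-0.949 -0.     0.315]
 [-0.315  0.001 -0.949]
 [-0.    -1.    -0.001]]
[[0.0, 0.946, 0.325, -0.085], [0.0, -0.325, 0.946, -0.183], [1.0, -0.0, -0.0, 0.001], [0.0, 0.0, 0.0, 1.0]]
shift [-0.4145 -0.2085 -0.2818] turn [ 1.0000e-04 -2.7868e+00 -1.7000e-03] deg 159.7
shift [-0.4145 -0.2085 -0.2818] turn [1.200e-03 3.548e-01 1.000e-04] deg 20.3
shift [-0.4145 -0.2085 -0.2818] turn [ 9.000e-04 -1.216e+00 -8.000e-04] deg 69.7
shift [-0.4145 -0.2085 -0.2818] turn [9.0000e-04 1.9256e+00 1.0000e-03] deg 110.3
```

```bash
python3 - <<'E'
from h import *
go([.56,-.03,.33],mk([0,0,-1],-FY))
E
```

```text
shift [-0.5219 -0.1385 -0.3198] turn [1.200e-03 3.548e-01 1.000e-04] deg 20.3
```

```bash
python3 -m inch '[-0.03,-0.03,-0.02,0,0.05,0,1,-0.522,-0.138,-0.32,0,0.355,0,1,-0.522,-0.138,-0.32,0,0.355,0,1,-0.522,-0.138,-0.32,0,0.355,0,1,-0.522,-0.138,-0.32,0,0.355,0,1,-0.522,-0.138,-0.32,0,0.355,0,0,-0.522,-0.138,-0.32,0,0.355,0,-1,-0.522,-0.138,-0.32,0,0.355,0,-1,-0.522,-0.138,-0.32,0,0.355,0,-1,-0.522,-0.138,-0.32,0,0.355,0,-1,-0.522,-0.138,-0.32,0,0.355,0,-1,-0.522,-0.138,-0.32,0,0.355,0,-1]'
python3 - <<'E'
from h import *
go([.56,-.03,.33],mk([0,0,-1],-FY))
E
```

```text
time_s: 1.35
eef_pos: [0.5334, -0.0605, 0.3219]
orientation: [-0.037, -2.204, 2.204]
force: [0.4, -0.3, 0.1]
grip_width: -0.0004
shift [-0.0255 -0.0082 -0.0314] turn [-0.0002 -0.      0.0002] deg 0.0
```

```bash
python3 -m inch '[-0.025,-0.008,-0.03,0,0,0,-1,-0.025,-0.008,-0.03,0,0,0,-1,-0.025,-0.008,-0.03,0,0,0,-1]'
cat > wpic.py <<'E'
import sys
from h import *
p,R=cur();d=get_image("wrist");he=d["hand_eye"]
Rc=(R@he[:3,:3]).T;t=-Rc@(R@he[:3,3]+p)
np.savez(f"pics/{sys.argv[1]}.npz",K=d["K"],R=Rc,t=t,color=d["color"])
cv2.imwrite(f"pics/{sys.argv[1]}.png",cv2.resize(d["color"][:,:,::-1],(768,576),interpolation=cv2.INTER_CUBIC))
E
python3 wpic.py w1
```

```text
time_s: 1.65
eef_pos: [0.5586, -0.0327, 0.3288]
orientation: [-0.034, -2.204, 2.205]
force: [0.1, -0.4, 0.7]
grip_width: 0.0001
```

View pics/w1.png

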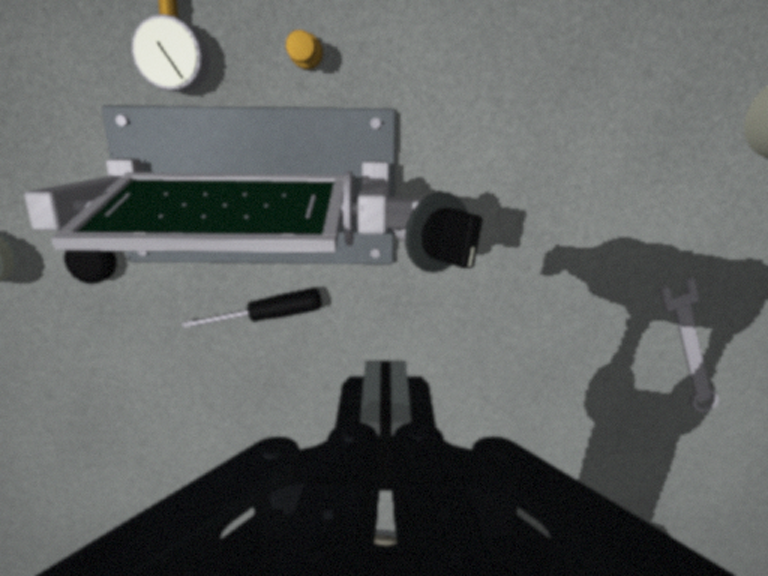

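The wrist view shows the board's solder side, the upper bar from (55,243) to (335,243), post tops at (42,210) and (372,212), and the knob at (455,238).

```bash
python3 - <<'E'
from h import *
W=ld("pics/w1.npz");w=lambda x,y:np.array([x/1.5,y/1.5])-.17
for n,p,z in(("flplate",(105,107),.012),("frplate",(394,108),.012),("nrplate",(394,263),.012),("Lpost",(42,210),.152),("Rpost",(372,212),.152)): print(n,plane(W,w(*p),z).round(4))
print("barL",plane(W,w(60,242),.177).round(4),"R",plane(W,w(337,242),.177).round(4))
im=W["color"][:,:,::-1][110:200,250:350]
im=cv2.convertScaleAbs(im,alpha=2.2,beta=10)
cv2.imwrite("pics/knobc.png",cv2.resize(im,None,fx=6,fy=6,interpolation=cv2.INTER_CUBIC))
E
```

```text
flplate [0.6681 0.2382 0.012 ]
frplate [ 0.658  -0.0453  0.012 ]
nrplate [ 0.4998 -0.0411  0.012 ]
Lpost [0.5906 0.2254 0.152 ]
Rpost [ 0.581  -0.0241  0.152 ]
barL [0.571  0.2005 0.177 ] R [0.5645 0.0011 0.177 ]
```

View pics/knobc.png

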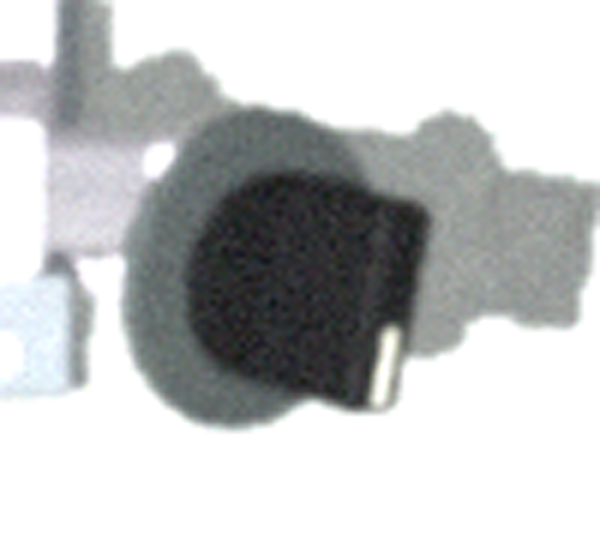

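```bash
sed -i 's/^YAW=.*/YAW=-.037/; s/^PIV=.*/PIV=np.array([.5856,.100,.125])/' h.py; python3 - <<'E'
from h import *
S=ld("pics/side0.npz");C=ld("pics/scene0.npz");W=ld("pics/w1.npz")
s=lambda x,y:np.array([x/3.3+180,y/3.3+140])-.35
c=lambda x,y:np.array([x/5+220,y/5+140])-.4
w=lambda x,y:np.array([x/6+250,y/6+110])-.4
print("W f",W["K"][0,0])
pts=dict(disc=(w(240,268),s(299,112),c(127,303)),top=(w(398,302),s(307,64),c(83,267)))
for n,(a,b,d) in pts.items():
    for q in((W,a,S,b),(W,a,C,d),(S,b,C,d)):
        t=tri(ray(q[0],q[1]),ray(q[2],q[3]));print(n,t.round(4),(proj(q[0],t)-q[1]).round(1))
ax=np.array([0,0,1])*np.cos(np.radians(35))-FY*np.sin(np.radians(35))
for y in(-.15,-.145,-.14):
  pass
# predicted corners of bar at several knob angles using disc from W+S
t=tri(ray(W,pts["disc"][0]),ray(S,pts["disc"][1]))
print("disc in frame",(t-PIV)@FX,(t-PIV)@FY,t[2]-.125)
X=FX;Y=np.cross(ax,X)
for th in(0,.15,.3):
    bx=np.cos(th)*X-np.sin(th)*Y;by=np.cross(ax,bx)
    print(th,[((proj(W,t+30*.001*ax+i*.021*bx+j*.007*by)-[250,110])*6).round(0).tolist() for i,j in((1,1),(1,-1),(-1,-1),(-1,1))])
print("rim",[((proj(W,t+.022*(np.cos(u)*X+np.sin(u)*Y))-[250,110])*6).round(0).tolist() for u in(0,1.57,3.14,4.71)])
E
```

```text
W f 317.7422462811628
disc [ 0.5564 -0.0752  0.1269] [0.9 1.8]
disc [ 0.5564 -0.0752  0.1203] [0.4 0.6]
disc [ 0.5566 -0.0791  0.1237] [-0.6  0.3]
top [ 0.5556 -0.1025  0.1545] [0.7 1.4]
top [ 0.5544 -0.1034  0.1591] [2.1 3.3]
top [ 0.5513 -0.1026  0.1576] [ 1.  -0.5]
disc in frame -0.022711435617016617 -0.17613468612764152 0.0019294983645576358
0 [[324.0, 201.0], [377.0, 193.0], [364.0, 403.0], [312.0, 415.0]]
0.15 [[336.0, 195.0], [388.0, 198.0], [352.0, 410.0], [301.0, 411.0]]
0.3 [[349.0, 191.0], [398.0, 206.0], [340.0, 414.0], [290.0, 405.0]]
rim [[247.0, 169.0], [159.0, 290.0], [239.0, 379.0], [322.0, 264.0]]
```

```bash
python3 - <<'E'
from h import *
S=ld("pics/side0.npz");W=ld("pics/w1.npz")
s=lambda x,y:np.array([x/3.3+180,y/3.3+140])-.35
w=lambda x,y:np.array([x/6+250,y/6+110])-.4
ax=np.array([0,0,1])*np.cos(np.radians(35))-FY*np.sin(np.radians(35))
t=tri(ray(W,w(388,308)),ray(S,s(306,64)));print("top",t.round(4),(proj(W,t)-w(388,308)).round(1),"frame",(t-PIV)@FX,(t-PIV)@FY)
X=FX;Y=np.cross(ax,X)
for th in(0.05,.15,.25):
    bx=np.cos(th)*X-np.sin(th)*Y;by=np.cross(ax,bx)
    print(th,[((proj(W,t+i*.021*bx+j*.007*by)-[249.6,109.6])*6).round(0).tolist() for i,j in((1,1),(1,-1),(-1,-1),(-1,1))])
print("rim44",[((proj(W,t-.03*ax+.022*(np.cos(u)*X+np.sin(u)*Y))-[249.6,109.6])*6).round(0).tolist() for u in(0,1.57,3.14,4.71)])
# start of board push, tool jaw along -FY; lateral y offset 0
R=mk([0,0,-1],-FY)
F=lambda x,z:PIV+FX*x+np.array([0,0,z])
print("hover");go(F(-.055,.10),R)
E
```

```text
top [ 0.5554 -0.1001  0.1567] [0.5 1. ] frame -0.02280706137826817 -0.20103428628172693
0.05 [[376.0, 207.0], [429.0, 203.0], [406.0, 416.0], [354.0, 424.0]]
0.15 [[384.0, 203.0], [436.0, 206.0], [398.0, 420.0], [347.0, 422.0]]
0.25 [[393.0, 200.0], [443.0, 211.0], [390.0, 423.0], [340.0, 418.0]]
rim44 [[291.0, 177.0], [202.0, 299.0], [281.0, 389.0], [364.0, 272.0]]
hover
shift [ 0.0319  0.104  -0.1346] turn [-0.0004  0.0031  0.0015] deg 0.2
```

```bash
python3 -m inch '[0.010,0.03,-0.045,0,0,0,-1,0.021,0.07,-0.09,0,0.003,0,-1,0.032,0.104,-0.135,0,0.003,0,-1,0.032,0.104,-0.135,0,0.003,0,-1,0.032,0.104,-0.135,0,0.003,0,-1]'
python3 - <<'E'
from h import *
p,R=cur();print((p-PIV)@FX,(p-PIV)@FY,p[2]-.125,R.round(3))
E
```

```text
time_s: 2.2
eef_pos: [0.5286, 0.1034, 0.2235]
orientation: [-0.034, -2.201, 2.201]
force: [0.1, -0.2, 0.2]
grip_width: -0.0001
-0.05703964702156548 0.001279780192185413 0.09846109233088127 [[-0.999 -0.005 -0.036]
 [ 0.036 -0.    -0.999]
 [ 0.005 -1.     0.   ]]
```

```bash
python3 -m inch '[0,0.025,0,0,0,0,-1,0,0.053,0,0,0,0,-1,-0.017,0.053,0,0,0,0,-1,-0.029,0.053,0,0,0,0,-1,-0.041,0.049,0,0,0,0,-1,-0.048,0.048,0,0,0,0,-1,-0.055,0.048,0,0,0,0,-1,-0.063,0.0495,0,0,0,0,-1,-0.07,0.052,0,0,0,0,-1,-0.0765,0.056,0,0,0,0,-1,-0.0826,0.061,0,0,0,0,-1,-0.0826,0.061,0,0,0,0,-1]'
python3 - <<'E'
from h import *
p,R=cur();print((p-PIV)@FX,(p-PIV)@FY,p[2]-.125)
E
python3 wpic.py w2
```

```text
time_s: 3.4
eef_pos: [0.6138, 0.0995, 0.1632]
orientation: [-0.039, -2.201, 2.202]
force: [-0.1, -0.2, -1.0]
grip_width: 0.0001
0.028150834134605122 0.0005870363166325692 0.03815843704387467
```

View pics/w2.png

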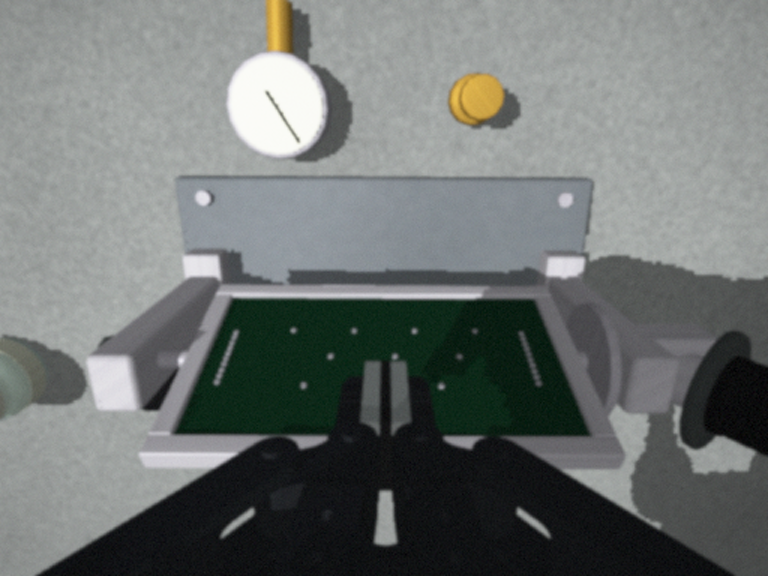

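The board has not turned: its upper bar is at row 450, about (-15, 55) mm from the pivot. The finger was lagging its command and skimmed over the bar. I'll go back and push slower.

```bash
python3 -m inch '[0,-0.035,0,0,0,0,-1,0,-0.065,0,0,0,0,-1,0,-0.065,0,0,0,0,-1,0.045,-0.065,0,0,0,0,-1,0.088,-0.065,0,0,0,0,-1,0.088,-0.065,0,0,0,0,-1,0.088,-0.065,0,0,0,0,-1,0.088,-0.03,0,0,0,0,-1,0.088,-0.008,0,0,0,0,-1,0.088,-0.008,0,0,0,0,-1,0.088,-0.008,0,0,0,0,-1]'
python3 - <<'E'
from h import *
p,R=cur();print((p-PIV)@FX,(p-PIV)@FY,p[2]-.125)
E
python3 wpic.py w3
python3 - <<'E'
from h import *
W=ld("pics/w3.npz")
for a in(1.84,1.9,1.95):
  for r in(.055,-.055):
    c=PIV+r*(FX*np.cos(a)+np.array([0,0,np.sin(a)]));print(a,r,[(proj(W,c+FY*y)*1.5).round(0).tolist() for y in(-.1,.1)])
E
```

```text
time_s: 4.55
eef_pos: [0.5269, 0.1028, 0.1729]
orientation: [-0.042, -2.203, 2.203]
force: [0.2, -0.8, 0.1]
grip_width: -0.0001
-0.05876891682204787 0.0006457184119583934 0.04793395907756964
1.84 0.055 [[647.0, 238.0], [123.0, 238.0]]
1.84 -0.055 [[560.0, 146.0], [210.0, 146.0]]
1.9 0.055 [[644.0, 246.0], [126.0, 246.0]]
1.9 -0.055 [[561.0, 140.0], [209.0, 141.0]]
1.95 0.055 [[641.0, 251.0], [129.0, 252.0]]
1.95 -0.055 [[562.0, 136.0], [208.0, 136.0]]
```

View pics/w3.png

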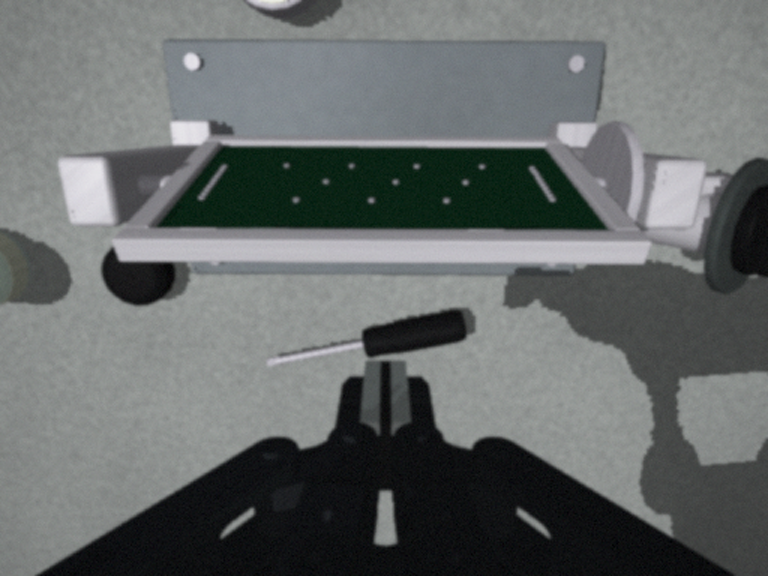

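Bar centre is at row 245, so a is about 1.89, and the closed fingers are clear on the robot's side.

```bash
python3 -m inch '[0,0.006,0,0,0,0,-1,-0.008,0.006,0,0,0,0,-1,-0.016,0.006,0,0,0,0,-1,-0.022,0.006,0,0,0,0,-1,-0.027,0.005,0,0,0,0,-1,-0.032,0.004,0,0,0,0,-1,-0.037,0.002,0,0,0,0,-1,-0.042,0.001,0,0,0,0,-1,-0.042,0,0,0,0,0,-1,-0.042,0,0,0,0,0,-1]'
cat > where.py <<'E'
from h import *
p,R=cur();print("frame",((p-PIV)@FX).round(4),((p-PIV)@FY).round(4),(p[2]-.125).round(4))
E
python3 where.py
```

```text
time_s: 5.6
eef_pos: [0.5678, 0.1013, 0.1727]
orientation: [-0.041, -2.203, 2.203]
force: [0.7, 0.8, 0.6]
grip_width: 0.0001
frame -0.0178 0.0006 0.0477
```

```bash
cat > ang.py <<'E'
import sys
from h import *
p,R=cur();d=get_image("wrist");he=d["hand_eye"];Rc=(R@he[:3,:3]).T
W=dict(K=d["K"],R=Rc,t=-Rc@(R@he[:3,3]+p));im=d["color"].astype(int)
np.savez(f"pics/{sys.argv[1]}.npz",color=d["color"],**W)
cv2.imwrite(f"pics/{sys.argv[1]}.png",cv2.resize(d["color"][:,:,::-1],(768,576),interpolation=cv2.INTER_CUBIC))
print("cam",(-Rc.T@W["t"]-PIV).round(3))
# green quad of the board: corners
g=((im[:,:,1]>im[:,:,0]+8)&(im[:,:,1]>im[:,:,2]+3)&(im[:,:,0]<60)).astype(np.uint8)
n,l,st,_=cv2.connectedComponentsWithStats(g);i=1+np.argmax(st[1:,4]);x,y,w,h,A=st[i];print("green box",x,y,w,h,A)
for col in(x+w//8,x+7*w//8):
    c=im[:,col];b=(c.min(1)>110)&(c.max(1)-c.min(1)<30);e=np.flatnonzero(np.diff(np.r_[0,b,0]));print(col,e.reshape(-1,2).tolist(),"green rows",np.flatnonzero(l[:,col]==i)[[0,-1]] if (l[:,col]==i).any() else None)
for a in np.arange(-.3,2.1,.2):
    f=lambda r:proj(W,PIV+r*(FX*np.cos(a)+np.array([0,0,np.sin(a)]))+FY*.08).round(0).tolist()
    print(round(a,2),f(.055),f(-.055))
E
python3 ang.py w4
```

```text
cam [ 0.068 -0.003  0.231]
green box 114 146 282 73 16651
149 [[0, 123], [138, 148], [173, 177], [218, 308], [354, 357]] green rows [153 216]
360 [[0, 137], [139, 150], [186, 192], [228, 229], [236, 237], [239, 305], [350, 354]] green rows [152 217]
-0.3 [150.0, 104.0] [152.0, 249.0]
-0.1 [145.0, 102.0] [156.0, 245.0]
0.1 [140.0, 103.0] [160.0, 239.0]
0.3 [135.0, 107.0] [164.0, 230.0]
0.5 [130.0, 115.0] [166.0, 221.0]
0.7 [125.0, 127.0] [168.0, 211.0]
0.9 [122.0, 142.0] [170.0, 200.0]
1.1 [120.0, 160.0] [170.0, 188.0]
1.3 [120.0, 178.0] [171.0, 176.0]
1.5 [121.0, 197.0] [170.0, 164.0]
1.7 [124.0, 214.0] [169.0, 153.0]
1.9 [128.0, 228.0] [167.0, 142.0]
```

View pics/w4.png

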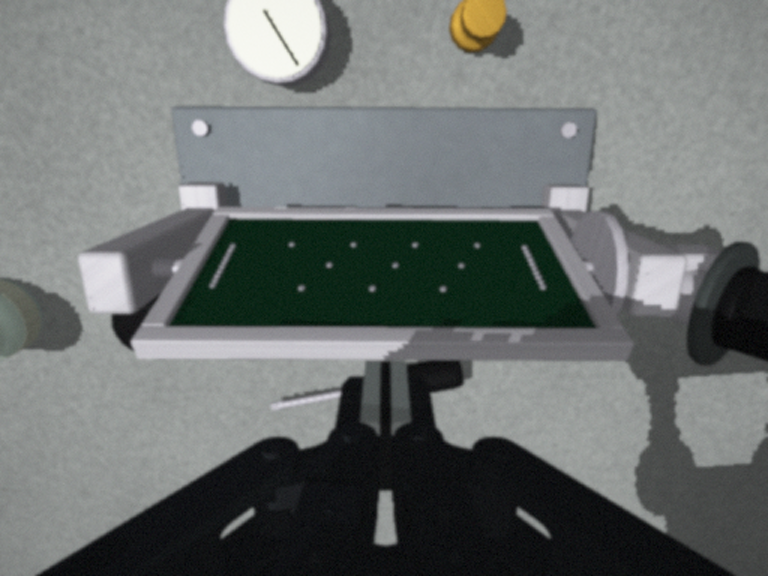

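```bash
python3 - <<'E'
from h import *
print(arm.tcp_to_grasp); p,R=cur();o=[]
for n,f in(("side",4),("scene",4)):
    d=get_image(n);u=proj(d,p);print(n,u.round(1),proj(d,p-R[:,1]*.027).round(1))
    x,y=(u-[48,75]).astype(int);im=d["color"][:,:,::-1].copy()
    cr=cv2.resize(im[y:y+130,x:x+96],None,fx=4,fy=4,interpolation=cv2.INTER_CUBIC)
    cv2.drawMarker(cr,tuple(int(v) for v in (u-[x,y])*4+2),(0,0,255),cv2.MARKER_CROSS,10,1);o.append(cr)
cv2.imwrite("pics/tip.png",np.hstack(o));print(np.hstack(o).shape)
E
```

```text
0.0187
side [245.7 207.2] [245.1 198.5]
scene [286.1 162.6] [286.5 155.1]
(520, 768, 3)
```

View pics/tip.png

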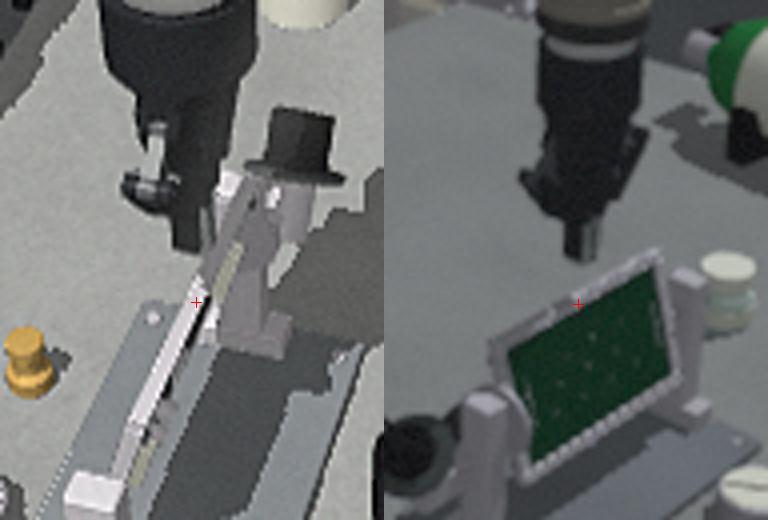

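The side and scene views show the true fingertip about 38 mm short of the reported TCP (side: tip at (187,250), TCP mark at (196,302)). The wrist image agrees: the tip's front edge at row 360 gives 37–38 mm. So the fingers passed above the bar. From here on I use tip = TCP − 38 mm along tool y.

```bash
python3 -m inch '[0.02,-0.003,0,0,0,0,-1,0.042,0,0,0,0,0,-1,0.042,0,0,0,0,0,-1,0.042,0,0,0,0,0,-1,0.042,0.02,0,0,0,0,-1,0.042,0.043,0,0,0,0,-1,0.042,0.043,0,0,0,0,-1,0.042,0.043,0,0,0,0,-1,0.034,0.043,0,0,0,0,-1,0.026,0.043,0,0,0,0,-1,0.02,0.042,0,0,0,0,-1,0.02,0.042,0,0,0,0,-1]'
python3 where.py
python3 - <<'E'
from cell import arm
print(arm.get_state()["force"])
E
```

```text
time_s: 6.95
eef_pos: [0.5491, 0.1019, 0.1311]
orientation: [-0.043, -2.203, 2.203]
force: [0.7, -0.8, 0.6]
grip_width: 0.0
frame -0.0366 0.0006 0.0061
[ 0.73290329 -0.77471225  0.57252867]
```

```bash
python3 -m inch '[-0.007,0,0,0,0,0,-1,-0.013,0,0,0,0,0,-1,-0.019,-0.003,0,0,0,0,-1,-0.025,-0.006,0,0,0,0,-1,-0.031,-0.007,0,0,0,0,-1,-0.035,-0.007,0,0,0,0,-1,-0.035,-0.007,0,0,0,0,-1,-0.035,-0.007,0,0,0,0,-1]'
python3 where.py
python3 ang.py w5
```

```text
time_s: 7.75
eef_pos: [0.5833, 0.1007, 0.1378]
orientation: [-0.042, -2.203, 2.203]
force: [0.0, 0.4, -0.6]
grip_width: -0.0001
frame -0.0023 0.0006 0.0128
cam [ 0.083 -0.003  0.196]
green box 315 210 50 7 218
321 [[0, 6], [52, 88], [220, 241], [242, 291]] green rows [211 215]
358 [[0, 34], [35, 36], [37, 88], [220, 234], [243, 303], [349, 352]] green rows [214 216]
-0.3 [136.0, 131.0] [138.0, 295.0]
-0.1 [130.0, 130.0] [144.0, 288.0]
0.1 [123.0, 133.0] [149.0, 279.0]
0.3 [116.0, 140.0] [153.0, 269.0]
0.5 [109.0, 151.0] [156.0, 257.0]
0.7 [103.0, 166.0] [159.0, 245.0]
0.9 [99.0, 185.0] [161.0, 232.0]
1.1 [96.0, 206.0] [161.0, 219.0]
1.3 [95.0, 228.0] [162.0, 206.0]
1.5 [97.0, 250.0] [161.0, 193.0]
1.7 [101.0, 268.0] [160.0, 180.0]
1.9 [106.0, 283.0] [157.0, 168.0]
```

The board is turning as planned (a ≈ 1.3).

```bash
python3 -m inch '[-0.008,0.0015,0,0,0,0,-1,-0.015,0.0045,0,0,0,0,-1,-0.0215,0.0085,0,0,0,0,-1,-0.0275,0.0137,0,0,0,0,-1,-0.0327,0.0196,0,0,0,0,-1,-0.037,0.026,0,0,0,0,-1,-0.037,0.026,0,0,0,0,-1,-0.037,0.026,0,0,0,0,-1,-0.037,0.006,0,0,0,0,-1,-0.037,0.006,0,0,0,0,-1,-0.06,0.006,0,0,0,0,-1,-0.06,0.006,0,0,0,0,-1]'
python3 where.py
python3 ang.py w6
```

```text
time_s: 9.0
eef_pos: [0.6443, 0.0983, 0.1312]
orientation: [-0.043, -2.203, 2.204]
force: [0.2, 0.0, 0.2]
grip_width: -0.0002
frame 0.0587 0.0004 0.0062
cam [ 0.144 -0.006  0.19 ]
green box 108 263 119 44 3366
122 [[0, 152], [157, 203], [209, 225], [240, 262], [299, 324]] green rows [263 291]
212 [[0, 78], [95, 123], [141, 153], [157, 232], [240, 262]] green rows [263 295]
-0.3 [143.0, 220.0] [145.0, 373.0]
-0.1 [137.0, 223.0] [150.0, 363.0]
0.1 [131.0, 230.0] [154.0, 351.0]
0.3 [125.0, 241.0] [158.0, 338.0]
0.5 [119.0, 256.0] [161.0, 325.0]
0.7 [114.0, 274.0] [163.0, 312.0]
0.9 [111.0, 294.0] [165.0, 298.0]
1.1 [108.0, 316.0] [166.0, 285.0]
1.3 [108.0, 336.0] [166.0, 273.0]
1.5 [109.0, 355.0] [165.0, 261.0]
1.7 [113.0, 370.0] [164.0, 250.0]
1.9 [117.0, 380.0] [162.0, 240.0]
```

a ≈ 0.43 as planned. Now I press down from above the bar.

```bash
python3 -m inch '[0,0.012,0,0,0,0,-1,0,0.018,0,0,0,0,-1,0,0.023,0,0,0,0,-1,0,0.028,0,0,0,0,-1,0,0.032,0,0,0,0,-1,0,0.036,0,0,0,0,-1,0,0.036,0,0,0,0,-1,0,0.036,0,0,0,0,-1]'
python3 where.py
python3 ang.py w7 | head -5;python3 - <<'E'
from h import *
W=ld("pics/w7.npz")
for a in np.arange(-.2,.4,.05):
    f=lambda r,y=.08:proj(W,PIV+r*(FX*np.cos(a)+np.array([0,0,np.sin(a)]))+FY*y).round(1).tolist()
    print(round(a,2),f(.055),f(-.055))
E
```

```text
time_s: 9.85
eef_pos: [0.6419, 0.0985, 0.095]
orientation: [-0.039, -2.202, 2.202]
force: [0.2, -0.4, -0.2]
grip_width: 0.0002
frame 0.0564 0.0006 -0.03
cam [ 0.142 -0.005  0.153]
green box 87 271 139 53 4383
104 [[0, 158], [162, 215], [222, 240], [254, 271], [321, 336]] green rows [271 317]
208 [[0, 74], [103, 116], [143, 158], [162, 207], [212, 236], [238, 246], [254, 271]] green rows [272 297]
-0.3 [123.0, 241.0] [125.0, 421.0]
-0.2 [118.6, 243.2] [128.8, 413.7]
-0.15 [116.5, 244.7] [130.5, 410.0]
-0.1 [114.4, 246.5] [132.1, 406.2]
-0.05 [112.2, 248.6] [133.7, 402.4]
-0.0 [110.1, 251.0] [135.3, 398.5]
0.05 [107.8, 253.7] [136.8, 394.5]
0.1 [105.6, 256.7] [138.2, 390.5]
0.15 [103.4, 260.0] [139.5, 386.5]
0.2 [101.1, 263.6] [140.8, 382.4]
0.25 [98.9, 267.5] [142.0, 378.3]
0.3 [96.6, 271.7] [143.2, 374.2]
0.35 [94.4, 276.2] [144.3, 370.1]
0.4 [92.2, 281.0] [145.3, 366.0]
```

```bash
cat > prd.py <<'E'
import sys
from h import *
W=ld(f"pics/{sys.argv[1]}.npz")
for a in np.arange(float(sys.argv[2]),float(sys.argv[3]),.05):
    X=FX*np.cos(a)+np.array([0,0,np.sin(a)]);Z=-FX*np.sin(a)+np.array([0,0,np.cos(a)])
    print(round(a,2),[(r,z,proj(W,PIV+r*.001*X+z*.001*Z+FY*.08)[1].round(1)) for r,z in((50,5),(60,5),(60,-5),(50,-5),(-50,5),(-60,5),(-60,-5))])
E
python3 prd.py w6 .3 .6;python3 prd.py w7 -.1 .4
```

```text
0.3 [(50, 5, np.float64(253.3)), (60, 5, np.float64(241.5)), (60, -5, np.float64(229.8)), (50, -5, np.float64(241.5)), (-50, 5, np.float64(340.9)), (-60, 5, np.float64(347.5)), (-60, -5, np.float64(335.7))]
0.35 [(50, 5, np.float64(256.7)), (60, 5, np.float64(245.5)), (60, -5, np.float64(233.0)), (50, -5, np.float64(244.1)), (-50, 5, np.float64(338.0)), (-60, 5, np.float64(344.0)), (-60, -5, np.float64(332.1))]
0.4 [(50, 5, np.float64(260.4)), (60, 5, np.float64(249.9)), (60, -5, np.float64(236.5)), (50, -5, np.float64(247.0)), (-50, 5, np.float64(335.1)), (-60, 5, np.float64(340.4)), (-60, -5, np.float64(328.5))]
0.45 [(50, 5, np.float64(264.2)), (60, 5, np.float64(254.5)), (60, -5, np.float64(240.2)), (50, -5, np.float64(250.0)), (-50, 5, np.float64(332.1)), (-60, 5, np.float64(336.9)), (-60, -5, np.float64(324.9))]
0.5 [(50, 5, np.float64(268.1)), (60, 5, np.float64(259.3)), (60, -5, np.float64(244.2)), (50, -5, np.float64(253.3)), (-50, 5, np.float64(329.0)), (-60, 5, np.float64(333.3)), (-60, -5, np.float64(321.2))]
0.55 [(50, 5, np.float64(272.3)), (60, 5, np.float64(264.3)), (
[... 1521 characters left out ...]
p.float64(385.9)), (-60, 5, np.float64(394.0)), (-60, -5, np.float64(379.1))]
0.25 [(50, 5, np.float64(281.9)), (60, 5, np.float64(268.0)), (60, -5, np.float64(253.3)), (50, -5, np.float64(267.0)), (-50, 5, np.float64(382.2)), (-60, 5, np.float64(389.5)), (-60, -5, np.float64(374.6))]
0.3 [(50, 5, np.float64(286.3)), (60, 5, np.float64(273.1)), (60, -5, np.float64(257.3)), (50, -5, np.float64(270.4)), (-50, 5, np.float64(378.5)), (-60, 5, np.float64(385.1)), (-60, -5, np.float64(370.2))]
0.35 [(50, 5, np.float64(290.9)), (60, 5, np.float64(278.7)), (60, -5, np.float64(261.6)), (50, -5, np.float64(274.0)), (-50, 5, np.float64(374.8)), (-60, 5, np.float64(380.6)), (-60, -5, np.float64(365.7))]
```

w7 fits a ≈ 0.10 (bar's top face rows 254–271), so the tip offset is nearer 41 mm. Another 6 mm down, then lift off and check.

```bash
python3 -m inch '[0,0.002,0,0,0,0,-1,0,0.004,0,0,0,0,-1,0,0.006,0,0,0,0,-1,0,0.006,0,0,0,0,-1,0,0.006,0,0,0,0,-1,0,0.006,0,0,0,0,-1]'
python3 where.py
python3 -m inch '[0,-0.02,0,0,0,0,-1,0,-0.06,0,0,0,0,-1,0.02,-0.11,0,0,0,0,-1,0.06,-0.14,0,0,0,0,-1,0.06,-0.14,0,0,0,0,-1,0.06,-0.14,0,0,0,0,-1,0.06,-0.14,0,0,0,0,-1,0.06,-0.14,0,0,0,0,-1]'
python3 ang.py w8 | head -4; python3 prd.py w8 -.15 .2
```

```text
time_s: 10.5
eef_pos: [0.6424, 0.0985, 0.0894]
orientation: [-0.04, -2.202, 2.202]
force: [0.1, -0.6, -0.7]
grip_width: 0.0002
frame 0.0569 0.0006 -0.0356
time_s: 11.3
eef_pos: [0.5827, 0.1005, 0.2276]
orientation: [-0.038, -2.201, 2.201]
force: [-0.5, 0.3, -0.4]
grip_width: -0.0002
cam [ 0.083 -0.003  0.286]
green box 154 124 203 104 16293
179 [[0, 86], [87, 123], [228, 291]] green rows [124 226]
331 [[0, 37], [54, 86], [91, 107], [108, 110], [111, 124], [166, 190], [201, 202], [229, 291]] green rows [125 227]
-0.15 [(50, 5, np.float64(120.6)), (60, 5, np.float64(109.0)), (60, -5, np.float64(109.8)), (50, -5, np.float64(121.0)), (-50, 5, np.float64(228.5)), (-60, 5, np.float64(238.6)), (-60, -5, np.float64(235.2))]
-0.1 [(50, 5, np.float64(120.9)), (60, 5, np.float64(109.2)), (60, -5, np.float64(109.4)), (50, -5, np.float64(120.7)), (-50, 5, np.float64(227.9)), (-60, 5, np.float64(237.7)), (-60, -5, np.float64(234.0))]
-0.05 [(50, 5, np.float64(121.3)), (60, 5, np.float64(109.5)), (60, -5, np.float64(109.1)), (50, -5, np.float64(120.5)), (-50, 5, np.float64(227.2)), (-60, 5, np.floa
[... 172 characters left out ...]
p.float64(226.4)), (-60, 5, np.float64(235.6)), (-60, -5, np.float64(231.1))]
0.05 [(50, 5, np.float64(122.6)), (60, 5, np.float64(110.7)), (60, -5, np.float64(109.1)), (50, -5, np.float64(120.6)), (-50, 5, np.float64(225.5)), (-60, 5, np.float64(234.4)), (-60, -5, np.float64(229.5))]
0.1 [(50, 5, np.float64(123.4)), (60, 5, np.float64(111.6)), (60, -5, np.float64(109.4)), (50, -5, np.float64(120.9)), (-50, 5, np.float64(224.4)), (-60, 5, np.float64(233.0)), (-60, -5, np.float64(227.8))]
0.15 [(50, 5, np.float64(124.5)), (60, 5, np.float64(112.7)), (60, -5, np.float64(109.8)), (50, -5, np.float64(121.3)), (-50, 5, np.float64(223.3)), (-60, 5, np.float64(231.6)), (-60, -5, np.float64(226.0))]
```

View pics/w8.png

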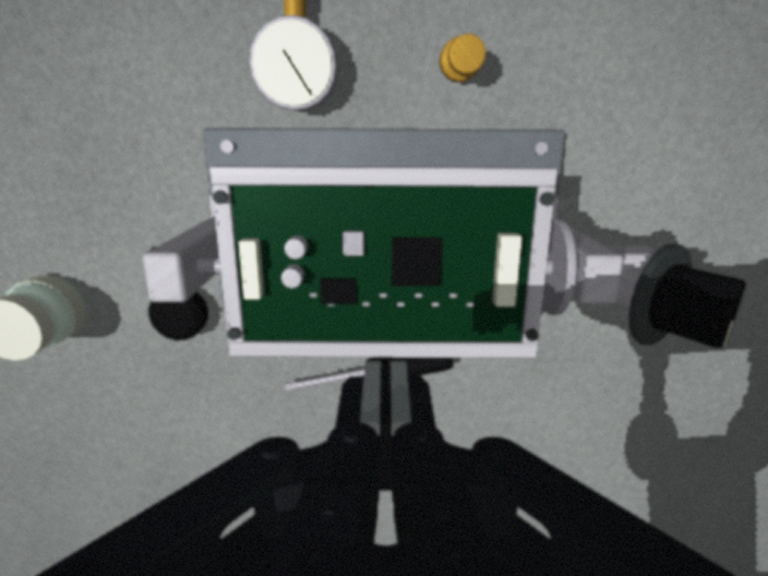

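Component side is up and the board looks near level: far bar from (210,176) to (557,176), near bar from (229,349) to (537,349). I'll measure the tilt from both bars' apparent lengths.

```bash
cat > lvl.py <<'E'
import sys
from h import *
from scipy.optimize import least_squares
W=ld(f"pics/{sys.argv[1]}.npz");g=W["color"].astype(float).min(2)
def edge(v,i0,rng):  # subpixel strongest gradient near i0
    s=np.abs(np.gradient(v));i=np.arange(max(i0-rng,1),i0+rng);k=i[np.argmax(s[i])];j=np.arange(k-2,k+3);return (s[j]@j)/s[j].sum()
def pr(a,r,y,dz=0,dx=0,z=.005):
    X=FX*np.cos(a)+np.array([0,0,np.sin(a)]);Z=-FX*np.sin(a)+np.array([0,0,np.cos(a)]);return proj(W,PIV+FX*dx+np.array([0,0,dz])+r*X+z*Z+FY*y)
L=[]
for r in(.055,-.055):
    l,rr=pr(0,r,.1),pr(0,r,-.1);row=int(round(l[1]))
    v=g[row-2:row+3].mean(0);L.append((r,edge(v,int(round(l[0])),8),edge(v,int(round(rr[0])),8)));print(r,"pred",l.round(1),rr.round(1),"meas",np.round(L[-1],2))
E=[]
for r in(.06,.05,-.05,-.06):
    x=int(pr(0,r,.07)[0]);row=int(round(pr(0,r,.07)[1]));v=g[:,x-4:x+5].mean(1);E.append((r,edge(v,row,6)))
print("rows",np.round(E,2),"pred0",[pr(0,r,.07)[1].round(2) for r,_ in E])
for a in(-.1,-.05,0,.05,.1): print(a,"len",[(pr(a,r,-.1)-pr(a,r,.1))[0].round(2) for r in(.055,-.055)])
print("meas len",[round(x[2]-x[1],2) for x in L])
f=lambda q:[ (pr(q[0],r,-.1,q[1])-pr(q[0],r,.1,q[1]))[0]-(b-c) for r,c,b in L]
print("a,dz from lengths",least_squares(f,[0,0]).x.round(4))
f=lambda q:np.r_[f0(q),[pr(q[0],r,.07,q[1],q[2])[1]-e for r,e in E]]
f0=lambda q:[ (pr(q[0],r,-.1,q[1],q[2])-pr(q[0],r,.1,q[1],q[2]))[0]-(b-c) for r,c,b in L]
s=least_squares(f,[0,0,0]);print("a,dz,dx all",s.x.round(4),s.fun.round(2))
E
python3 lvl.py w8
```

```text
0.055 pred [140.6 116. ] [372.1 115.8] meas [6.0000e-02 1.4016e+02 3.7080e+02]
-0.055 pred [154.1 231. ] [358.7 230.9] meas [-6.0000e-02  1.5228e+02  3.5772e+02]
rows [[ 6.0000e-02  1.1137e+02]
 [ 5.0000e-02  1.2282e+02]
 [-5.0000e-02  2.2725e+02]
 [-6.0000e-02  2.3672e+02]] pred0 [np.float64(110.0), np.float64(121.83), np.float64(226.37), np.float64(235.62)]
-0.1 len [np.float64(227.2), np.float64(208.2)]
-0.05 len [np.float64(229.33), np.float64(206.36)]
0 len [np.float64(231.45), np.float64(204.57)]
0.05 len [np.float64(233.57), np.float64(202.83)]
0.1 len [np.float64(235.67), np.float64(201.15)]
meas len [np.float64(230.64), np.float64(205.44)]
a,dz from lengths [-0.0219  0.0002]
a,dz,dx all [-0.0157  0.0002 -0.0009] [ 0.05 -0.39 -0.42 -0.07  0.35  0.21]
```

a ≈ −0.02 rad, so the board is level within measurement. Next comes the knob: I'll work out the approach poses.

```bash
cat >> h.py <<'E'
N=np.array([0,0,1])*np.cos(np.radians(35))-FY*np.sin(np.radians(35))
TOP=np.array([.5554,-.1001,.1567])
def kR(th,sg=-1):
    X=FX;Y=np.cross(N,X);bx=np.cos(th)*X-np.sin(th)*Y;by=np.cross(N,bx);return mk(-N,sg*by)
E
python3 - <<'E'
from h import *
s=arm.get_state();print(np.round(s["q"],3))
for sg in(-1,1):
    go(TOP+.12*N,kR(.15,sg))
# rotation sense check
print((Ro.from_matrix(kR(.15).T@kR(1.25)).as_rotvec()).round(3), N.round(3))
E
```

```text
[ 0.041  0.445  1.265 -0.     1.434  1.65 ]
shift [ 0.0199 -0.0272  0.2704] turn [-0.6102  0.1439 -0.043 ] deg 36.0
shift [ 0.0199 -0.0272  0.2704] turn [-0.0636 -2.8602  0.9026] deg 171.9
[0.  1.1 0. ] [-0.021 -0.573  0.819]
```

```bash
python3 -m inch '[0,-0.05,0,0,-0.15,0,-1,0.02,-0.08,0.03,0,-0.3,0,-1,0.02,-0.1,0.07,0,-0.45,0,-1,0.02,-0.1,0.11,0,-0.6,0,-1,0.02,-0.1,0.15,0,-0.75,0,-1,0.02,-0.1,0.19,0,-0.9,0,0,0.02,-0.1,0.22,0,-1.05,0,0,0.02,-0.1,0.25,0,-1.2,0,0,0.02,-0.1,0.27,0,-1.35,0,0,0.02,-0.1,0.27,0,-1.5,0,0,0.02,-0.1,0.27,0,-1.5,0,0]'
python3 -m inch '[0,0,0,0,-0.15,0,0,0,0,0,0,-0.3,0,0,0,0,0,0,-0.45,0,0,0,0,0,0,-0.6,0,0,0,0,0,0,-0.75,0,0,0,0,0,0,-0.9,0,0,0,0,0,0,-1.05,0,0,0,0,0,0,-1.2,0,0,0,0,0,0,-1.35,0,0,0,0,0,0,-1.49,0,0,0,0,0,0,-1.49,0,0,0,0,0,0,-1.49,0,0]'
python3 - <<'E'
from h import *
s=arm.get_state();print(np.round(s["q"],3));p,R=cur();print(p.round(3),R.round(3).tolist())
go(TOP+.12*N,kR(.15,1))
E
python3 ang.py w9|head -2
```

```text
time_s: 12.45
eef_pos: [0.5528, -0.1693, 0.3281]
orientation: [-1.157, 1.29, -1.287]
force: [0.5, 1.0, 0.4]
grip_width: 0.0427
time_s: 13.65
eef_pos: [0.5529, -0.168, 0.3292]
orientation: [-1.565, 0.153, -0.152]
force: [0.5, -0.5, 0.1]
grip_width: 0.043
[-0.428  0.386  1.087 -0.     1.669 -1.804]
[ 0.553 -0.168  0.329] [[0.981, -0.001, 0.193], [-0.193, 0.0, 0.981], [-0.001, -1.0, 0.0]]
shift [ 0.0002  0.0742 -0.0009] turn [ 0.6035 -0.0071  0.0927] deg 35.0
cam [-0.113 -0.253  0.388]
green box 406 91 106 94 6524
```

```bash
python3 -m inch '[0,0,0,0.14,0,0.02,0,0,0.01,0,0.28,0,0.04,0,0,0.03,0,0.42,0,0.06,0,0,0.05,0,0.55,0,0.08,0,0,0.074,0,0.604,-0.007,0.093,0,0,0.074,0,0.604,-0.007,0.093,0,0,0.074,0,0.604,-0.007,0.093,0,0,0.074,0,0.604,-0.007,0.093,0]'
python3 - <<'E'
from h import *
s=arm.get_state();print(np.round(s["q"],3));p,R=cur()
go(TOP+.12*N,kR(.15,1))
E
python3 ang.py w10|head -1
python3 - <<'E'
from h import *
W=ld("pics/w10.npz");X=FX;Y=np.cross(N,X)
p,R=cur()
print("top",(proj(W,TOP)*1.5).round(0),"tip",(proj(W,p-.04*R[:,1])*1.5).round(0))
im=cv2.resize(W["color"],(768,576))
u=(proj(W,TOP)*1.5).astype(int)
g=W["color"].max(2);print(g.shape)
# dark blobs near top
m=(g<45).astype(np.uint8);n,l,st,c=cv2.connectedComponentsWithStats(m)
for i in range(1,n):
    if st[i,4]>150:print(st[i],c[i].round(1))
# bright mark near top
m=(W["color"].min(2)>150).astype(np.uint8);n,l,st,c=cv2.connectedComponentsWithStats(m)
for i in range(1,n):
    if 4<st[i,4]<400 and np.linalg.norm(c[i]-u/1.5)<60:print("mark",st[i],c[i].round(1))
for th in(.05,.15,.25):
    bx=np.cos(th)*X-np.sin(th)*Y;by=np.cross(N,bx)
    print(th,[proj(W,TOP+i*.021*bx+j*.007*by).round(1).tolist() for i,j in((1,1),(1,-1),(-1,-1),(-1,1))])
E
```

```text
time_s: 14.5
eef_pos: [0.5535, -0.1679, 0.2578]
orientation: [-0.959, 0.15, -0.102]
force: [0.6, 0.3, 0.9]
grip_width: 0.0426
[-0.711  0.596  1.101  0.479  1.824 -2.07 ]
shift [-0.0003  0.0017 -0.0025] turn [ 0.0032  0.0065 -0.0002] deg 0.4
cam [-0.116 -0.36   0.29 ]
top [381. 254.] tip [384. 378.]
(384, 512)
[ 464    0   48  107 1747] [491.1  50. ]
[264  46  46  29 740] [285.8  60.1]
[362  66  21  26 458] [372.1  78.4]
[370 123  15  15 166] [376.3 130.2]
[345 137  18  27 401] [353.8 149.9]
[ 224  141   51   48 1719] [248.1 162.5]
[397 218  31  26 493] [409.  228.3]
[   11   244   492   140 29749] [258.7 339.2]
[222 337  16  18 182] [229.  346.3]
mark [303 156  14  26 302] [309.4 168.4]
mark [250 195   6   7  30] [252.2 198.2]
0.05 [[262.9, 188.9], [249.2, 190.2], [244.8, 149.4], [259.2, 148.0]]
0.15 [[260.9, 189.7], [247.1, 189.6], [246.9, 148.6], [261.4, 148.7]]
0.25 [[258.8, 190.2], [245.0, 188.8], [249.1, 148.0], [263.5, 149.5]]
```

```bash
python3 - <<'E'
from h import *
W=ld("pics/w10.npz");im=W["color"][110:240,190:320,::-1];im=cv2.convertScaleAbs(im,alpha=2.2,beta=10)
im=cv2.resize(im,None,fx=4.5,fy=4.5,interpolation=cv2.INTER_CUBIC)
X=FX;Y=np.cross(N,X);th=.15;bx=np.cos(th)*X-np.sin(th)*Y;by=np.cross(N,bx)
for i,j in((1,1),(1,-1),(-1,-1),(-1,1)):
    u=(proj(W,TOP+i*.021*bx+j*.007*by)-[190,110]+.5)*4.5;cv2.drawMarker(im,tuple(int(v) for v in u),(0,0,255),cv2.MARKER_CROSS,12,1)
cv2.imwrite("pics/k10.png",im)
E
```

```text
(no output)
```

View pics/k10.png

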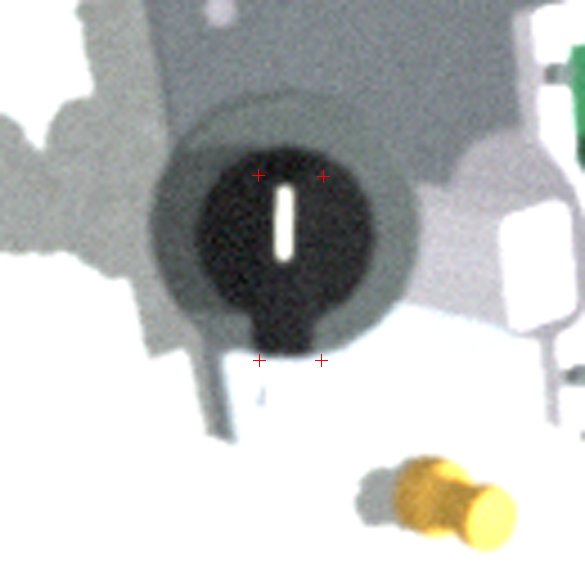

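The last view shows the knob straight on: white mark at (284,185–262), bar end at (283,355). It matches the prediction at θ ≈ 0.15, with a correction of about 1.4 mm across and 1 mm along.

```bash
python3 - <<'E'
from h import *
p,R=cur();T=TOP-.0014*R[:,2]-.001*R[:,0];print("TOP",T.round(4).tolist())
s=open("h.py").read().replace("TOP=np.array([.5554,-.1001,.1567])","TOP=np.array(%s)"%T.round(4).tolist());open("h.py","w").write(s)
E
python3 -m inch '[-0.001,0.03,-0.002,0,0,0,0,-0.001,0.07,-0.002,0,0,0,0,-0.001,0.11,-0.002,0,0,0,0,-0.001,0.13,-0.002,0,0,0,0,-0.001,0.13,-0.002,0,0,0,0,-0.001,0.13,-0.002,0,0,0,0]'
python3 - <<'E'
from h import *
go(TOP-.063*N,kR(.15,1))
E
```

```text
TOP [0.5542, -0.1011, 0.156]
time_s: 15.15
eef_pos: [0.5547, -0.0953, 0.15]
orientation: [-0.958, 0.15, -0.102]
force: [0.2, -0.6, 0.3]
grip_width: 0.0423
shift [-0.0001  0.0547 -0.0012] turn [ 0.002   0.0071 -0.0007] deg 0.4
```

```bash
python3 -m inch '[0,0.012,0,0,0,0,0,0,0.024,-0.001,0,0.003,0,0,0,0.036,-0.001,0,0.003,0,0,0,0.045,-0.001,0,0.003,0,0,0,0.05,-0.001,0,0.003,0,0,0,0.053,-0.001,0,0.003,0,0,0,0.053,-0.001,0,0.003,0,0,0,0.053,-0.001,0,0.003,0,0]'
python3 - <<'E'
from h import *
go(TOP-.063*N,kR(.15,1));print(arm.get_state()["wrist_torque"])
E
```

```text
time_s: 15.95
eef_pos: [0.5548, -0.0659, 0.1043]
orientation: [-0.956, 0.155, -0.103]
force: [0.3, 0.3, 0.6]
grip_width: 0.0428
shift [0.0005 0.0004 0.0009] turn [ 0.0005  0.0018 -0.0021] deg 0.2
[-0.25797049 -0.023099    0.05604358]
```

Position reached with no contact. Close on the bar.

```bash
python3 -m inch '[0,0,0,0,0,0,-0.3,0,0,0,0,0,0,-0.6,0,0,0,0,0,0,-0.8,0,0,0,0,0,0,-1,0,0,0,0,0,0,-1,0,0,0,0,0,0,-1,0,0,0,0,0,0,-1]'
python3 - <<'E'
from h import *
go(TOP-.063*N,kR(.15,1));s=arm.get_state();print(s["wrist_torque"],np.round(s["q"],2))
E
```

```text
time_s: 16.65
eef_pos: [0.5549, -0.0657, 0.1047]
orientation: [-0.956, 0.155, -0.103]
force: [-0.1, -1.8, 6.3]
grip_width: 0.0126
shift [0.0006 0.0007 0.0005] turn [ 0.0001  0.0021 -0.0019] deg 0.2
[0.19956233 0.05818181 0.10263905] [-0.58  0.64  1.47  0.52  1.41 -2.15]
```

```bash
python3 -m inch '[0,0,0,0,0.08,0,-1,0,0,0,0,0.18,0,-1,0,0,0,0,0.28,0,-1,0,0,0,0,0.38,0,-1,0,0,0,0,0.48,0,-1,0,0,0,0,0.58,0,-1,0,0,0,0,0.68,0,-1,0,0,0,0,0.78,0,-1,0,0,0,0,0.88,0,-1,0,0,0,0,0.95,0,-1,0,0,0,0,0.95,0,-1,0,0,0,0,0.95,0,-1]'
cat > kn.py <<'E'
from h import *
p,R=cur();s=arm.get_state();print("knob-equiv",.15+Ro.from_matrix(kR(.15,1).T@R).as_rotvec()[1].round(3),"torque about tool y",(R.T@s["wrist_torque"]).round(3),"force tool",(R.T@s["force"]).round(1),np.round(s["q"],2), "off",(R.T@(p-(TOP-.063*N))).round(4),s["grip_width"])
E
python3 kn.py
```

```text
time_s: 17.85
eef_pos: [0.555, -0.0655, 0.1049]
orientation: [-0.841, 1.027, -0.555]
force: [-0.1, 1.8, 6.0]
grip_width: 0.0127
knob-equiv 1.0979999999999999 torque about tool y [0.21  0.034 0.36 ] force tool [-4.5 -3.8  2. ] [-0.58  0.64  1.47  0.52  1.41 -1.2 ] off [-0.0001 -0.0007 -0.0005] 0.012675218123007159
```

```bash
python3 -m inch '[0,0,0,0,0.05,0,-1,0,0,0,0,0.1,0,-1,0,0,0,0,0.1,0,-1,0,0,0,0,0.1,0,-1]'; python3 kn.py
python3 -m inch '[0,0,0,0,0.04,0,-1,0,0,0,0,0.08,0,-1,0,0,0,0,0.08,0,-1,0,0,0,0,0.08,0,-1]'; python3 kn.py
```

```text
time_s: 18.25
eef_pos: [0.5551, -0.0655, 0.1049]
orientation: [-0.82, 1.118, -0.602]
force: [0.1, -0.1, 6.1]
grip_width: 0.0124
knob-equiv 1.198 torque about tool y [0.237 0.028 0.405] force tool [-3.1 -5.   1.3] [-0.58  0.64  1.47  0.52  1.41 -1.1 ] off [-0.     -0.0007 -0.0005] 0.012374526844979666
time_s: 18.65
eef_pos: [0.5551, -0.0655, 0.1049]
orientation: [-0.803, 1.189, -0.638]
force: [-1.1, 0.4, 4.9]
grip_width: 0.0124
knob-equiv 1.2759999999999998 torque about tool y [ 0.102 -1.133  0.353] force tool [-3.3 -3.8 -0.2] [-0.58  0.64  1.47  0.52  1.41 -1.02] off [-0.     -0.0007 -0.0005] 0.01235368602841111
```

Torque jumped to −1.1 N m at about 1.27 rad, so the knob is on its stop. Release and back off along the knob axis.

```bash
python3 -m inch '[0,0,0,0,0,0,-0.5,0,0,0,0,0,0,0,0,0,0,0,0,0,0,0,0,0,0,0,0,0,0,0,0,0,0,0,0]'
python3 kn.py
python3 -m inch '[0,-0.02,0,0,0,0,0,0,-0.05,0,0,0,0,0,0,-0.09,0,0,0,0,0,0,-0.13,0,0,0,0,0,0,-0.17,0,0,0,0,0,0,-0.183,0,0,0,0,0,0,-0.183,0,0,0,0,0,0,-0.183,0,0,0,0,0,0,-0.183,0,0,0,0,0]'
python3 ang.py w11|head -1
python3 - <<'E'
from h import *
W=ld("pics/w11.npz");X=FX;Y=np.cross(N,X);u=proj(W,TOP)
g=W["color"].min(2);m=(g>150).astype(np.uint8);n,l,st,c=cv2.connectedComponentsWithStats(m)
print(u)
for i in range(1,n):
    if 8<st[i,4]<400 and np.linalg.norm(c[i]-u)<40:
        P=np.argwhere(l==i)[:,::-1].astype(np.float32);vx,vy=cv2.fitLine(P,cv2.DIST_L2,0,.01,.01)[:2].ravel();print("mark",st[i],c[i].round(1),"img angle from vertical",np.degrees(np.arctan2(vx,vy)).round(1))
for th in(.15,1.1,1.25,1.3):
    bx=np.cos(th)*X-np.sin(th)*Y;d=proj(W,TOP+.02*bx)-proj(W,TOP);print(th,np.degrees(np.arctan2(d[0],d[1])).round(1),proj(W,TOP-.0105*bx).round(1),proj(W,TOP+.0105*bx).round(1))
E
```

```text
time_s: 19.15
eef_pos: [0.5546, -0.0657, 0.104]
orientation: [-0.803, 1.192, -0.639]
force: [0.8, -0.0, -0.5]
grip_width: 0.0428
knob-equiv 1.279 torque about tool y [-0.112 -0.024 -0.193] force tool [0.5 0.4 0.7] [-0.58  0.64  1.47  0.52  1.41 -1.02] off [ 0.0005 -0.0001 -0.0012] 0.04279568517150985
time_s: 20.05
eef_pos: [0.5508, -0.1696, 0.2528]
orientation: [-0.803, 1.194, -0.637]
force: [-0.3, -0.5, -0.2]
grip_width: 0.0426
cam [-0.057 -0.309  0.324]
[256.3139354  172.00077718]
0.15 65.4 [246.6 167.6] [265.9 176.4]
1.1 10.6 [254.4 161.7] [258.2 182. ]
1.25 1.8 [256.  161.6] [256.6 182.2]
1.3 -1.2 [256.5 161.6] [256.1 182.2]
```

```bash
python3 - <<'E'
from h import *
W=ld("pics/w11.npz");g=W["color"].min(2)
print(g[140:200:3,232:282:3])
for t in(70,85,100,120):
    m=(g>t).astype(np.uint8);n,l,st,c=cv2.connectedComponentsWithStats(m)
    for i in range(1,n):
        if 8<st[i,4]<500 and np.linalg.norm(c[i]-[256,172])<30:
            P=np.argwhere(l==i)[:,::-1].astype(np.float32);vx,vy=cv2.fitLine(P,cv2.DIST_L2,0,.01,.01)[:2].ravel();print(t,"mark",st[i],c[i].round(1),np.degrees(np.arctan2(vx,vy)).round(1))
E
```

```text
[[ 45  47  39  39  43  38  45  44  39  41  41  38  39  40  44  52  80]
 [ 45  43  35  42  40  43  38  40  36  39  39  36  41  38  42  39  51]
 [ 42  37  38  40  37  35  21  17  19  14  10  22  36  37  42  43  41]
 [ 39  40  40  41  29  15  10   8   4  13  10  17  20  28  38  41  36]
 [ 39  41  39  34  12   8   8  13  19  23  16   7  13   8  32  45  40]
 [ 41  40  38  17  11  14   3   8  79  60  11  14  10  16  10  37  39]
 [ 39  37  32  14   6   7  15   9  84  68   9   6  11  18   9  28  38]
 [ 38  39  23  15   8  14   3  11  79  72  14   0  13  11  15  23  39]
 [ 37  37  19  12  11   9  10   6  79  73   0   5  11  14   8  17  40]
 [ 40  34  21  11   4   3  12   9  75  85   9   8  11   6  15  18  42]
 [ 40  23  20  10   7   4   4   9  39  38   8   6  14  10  11  27  39]
 [ 36  28  24   4   6  11   2   9   8   6  15   5  12  10  12  33  38]
 [ 38  28  28  24  11   7  11   5  15   3   7   7   6   7  27  39  39]
 [ 53  28  30  28  18   0   8   3   9   7  17  14   8  21  40  42  38]
 [ 62  42  24  28  28  24   8   6  14   8  12  10  20  36  42  40  47]
 [ 62  64  48  30  22  24  24  13   9  14  13  21  28  39  39  47  58]
 [ 63  61  59  55  33  27  19   5   6  10  10  26  40  42  59  62  60]
 [ 80  63  61  65  58  57  49  31  27  22  27  45  94 111 107  80  63]
 [ 91  65  63  62  63  61  61  63  59  59  67  86 122 121 119 122 121]
 [ 64  58  58  60  59  62  62  61  61  81 116 126 122 126 123 123 123]]
70 mark [256 154   4  16  53] [257.3 161.9] 2.0
85 mark [256 154   3  16  32] [257.4 161.6] 1.1
100 mark [257 155   2  14  27] [257.5 161.7] 0.5
```

The knob's mark lies at 1–2° in the picture, against 1.8° predicted for 1.25 rad, so it is fully locked. Recheck the board level from the opposite viewing side.

```bash
python3 - <<'E'
from h import *
go(PIV+[0,0,.15],mk([0,0,-1],FY));go(PIV+[0,0,.15],mk([0,0,-1],-FY))
p,R=cur();print((R.T@[0,0,.06]).round(3))
E
```

```text
shift [-0.2169  0.1374  0.0917] turn [-0.5228 -1.2349 -0.3949] deg 80.1
shift [-0.2169  0.1374  0.0917] turn [ 0.427   1.798  -0.5652] deg 110.7
[-0.033 -0.049  0.01 ]
```

```bash
python3 -m inch '[-0.033,-0.049,0.01,-0.05,-0.12,-0.04,0,-0.06,-0.04,0.02,-0.1,-0.25,-0.08,0,-0.1,0,0.04,-0.16,-0.37,-0.12,0,-0.15,0.04,0.06,-0.21,-0.5,-0.16,0,-0.19,0.09,0.08,-0.26,-0.62,-0.2,0,-0.217,0.137,0.092,-0.31,-0.74,-0.24,0,-0.217,0.137,0.092,-0.37,-0.87,-0.28,0,-0.217,0.137,0.092,-0.42,-0.99,-0.32,0,-0.217,0.137,0.092,-0.48,-1.12,-0.36,0,-0.217,0.137,0.092,-0.523,-1.235,-0.395,0,-0.217,0.137,0.092,-0.523,-1.235,-0.395,0,-0.217,0.137,0.092,-0.523,-1.235,-0.395,0]'
python3 where.py; python3 ang.py w12|head -4; python3 lvl.py w12
```

```text
time_s: 21.3
eef_pos: [0.5858, 0.0995, 0.2758]
orientation: [-1.571, 0.031, -0.031]
force: [0.1, -0.7, -1.0]
grip_width: 0.0425
frame 0.0003 -0.0005 0.1508
cam [-0.081  0.002  0.334]
green box 171 115 177 91 12236
193 [[0, 82], [104, 115], [154, 185], [206, 252]] green rows [115 204]
325 [[0, 82], [85, 116], [206, 252]] green rows [116 205]
0.055 pred [347.2 211.4] [168.5 211.8] meas [6.0000e-02 3.4791e+02 1.6962e+02]
-0.055 pred [357.  110.2] [158.4 110.7] meas [-6.0000e-02  3.5897e+02  1.5923e+02]
rows [[ 6.0000e-02  2.1408e+02]
 [ 5.0000e-02  2.0598e+02]
 [-5.0000e-02  1.1494e+02]
 [-6.0000e-02  1.0482e+02]] pred0 [np.float64(215.55), np.float64(207.28), np.float64(115.39), np.float64(105.17)]
-0.1 len [np.float64(-176.05), np.float64(-201.67)]
-0.05 len [np.float64(-177.34), np.float64(-200.13)]
0 len [np.float64(-178.66), np.float64(-198.57)]
0.05 len [np.float64(-180.03), np.float64(-197.01)]
0.1 len [np.float64(-181.43), np.float64(-195.43)]
meas len [np.float64(-178.29), np.float64(-199.73)]
a,dz from lengths [-0.0252  0.0006]
a,dz,dx all [-0.0321  0.0001 -0.0009] [ 0.3  -0.06  0.21  0.17 -0.1  -0.24]
```

```bash
python3 - <<'E'
from h import *
for n in("side","scene"):
    A=ld(f"pics/{n}0.npz");d=get_image(n)["color"].astype(float)
    for k,X in dict(screwdriver=plane(ld("pics/side0.npz"),(295,266),0),gauge=plane(ld("pics/side0.npz"),(186,260),.028),fitting=plane(ld("pics/side0.npz"),(203,222),.02),handwheel=plane(ld("pics/side0.npz"),(250,324),.01),jar=plane(ld("pics/side0.npz"),(229,366),.06),wrench=plane(ld("pics/side0.npz"),(345,150),0),mug=plane(ld("pics/side0.npz"),(272,122),.045)).items():
        u=proj(A,X).astype(int);s=np.s_[max(u[1]-12,0):u[1]+12,max(u[0]-12,0):u[0]+12];print(n,k,u,"median diff",np.median(np.abs(d[s]-A["color"][s])).round(1),"p95",np.percentile(np.abs(d[s]-A["color"][s]),95).round(0))
E
```

```text
side screwdriver [295 266] median diff 8.0 p95 12.0
side gauge [186 259] median diff 7.0 p95 12.0
side fitting [203 222] median diff 9.0 p95 91.0
side handwheel [250 324] median diff 4.0 p95 11.0
side jar [229 366] median diff 6.0 p95 9.0
side wrench [345 150] median diff 9.0 p95 13.0
side mug [272 122] median diff 8.0 p95 12.0
scene screwdriver [258 192] median diff 3.0 p95 41.0
scene gauge [330 206] median diff 3.0 p95 6.0
scene fitting [308 230] median diff 3.0 p95 6.0
scene handwheel [302 175] median diff 16.0 p95 114.0
scene jar [322 152] median diff 3.0 p95 6.0
scene wrench [122 260] median diff 3.0 p95 6.0
scene mug [165 309] median diff 3.0 p95 6.0
```

```bash
python3 - <<'E'
from cell import workorder
print(workorder.hand_in())
E
```

```text
the job is handed in; nothing more can be done
None
```

The board is level with its component side up, the lock knob is on its stop, and the job is handed in at about 21 s of the 64 s allowed.

- **Board:** I pushed the upper bar over the top with the shut fingers, pressed it down on the far side and let go. I then pinched the knob and turned it clockwise.
- **Level check:** after locking, the wrist view gave −0.025 to −0.03 rad, about −1.5°. Before locking, from the opposite side, it gave about −0.02 rad. I left that small tilt as it was.
- **Knob check:** the torque jumped to −1.1 N m at about 1.27 rad by the tool's pose. The knob's white mark fits 1.25 rad, the stop.
- **Other things:** each bystander matches the first picture in at least one camera. Three patches differed in one camera only and matched in the other: the fitting from the side, the handwheel and the screwdriver from the scene camera. I take those as the arm, the turned board or shadow in the way. The gripper was touching nothing at the end.
- **What disagreed:** the real fingertips sit about 38–41 mm short of the reported TCP, in all three cameras and again at contact with the bar. My first two pushes therefore passed above the bar without moving it, and I allowed for the offset from then on.

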